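# Tighten a drive-chassis screw with a break-over torque wrench

## Robot

A 6-joint arm with a two-finger parallel gripper is mounted at the origin on the work surface. World frame = base frame: x ahead of the robot, y to its left, z up, the work surface at z = 0. Lengths are in m, angles in rad, forces in N, time in s.
With the tool pointing down it reaches from about 0.35 to 0.95 m from the base axis. Payload 17.4 kg.
Tool frame: the origin (TCP) lies between the finger pads; the fingertips stand robot.nose_length ahead of it and the grasp point (between the pads) lies 8 mm behind it (robot.nose_length is the distance from the TCP to the fingertips, in m); z points along the fingers, y is the line along which they close (so a half turn about z gives the same grasp; the last joint's range is limited). The gripper opens to 93 mm and grips with 3 to 60 N. Pads are 15 mm wide; open, the fingers measure 128 mm over their backs; the gripper's body (75 mm by 188 mm) begins 65 mm behind the grasp point.
Start: joints at [1.156, 0.116, 1.442, -0, 1.584, -0.038], TCP at [0.248, 0.628, 0.23] pointing down, gripper open.
Joint ranges: [-2.83, 2.83], [-0.83, 2.19], [0.07, 2.5], [-1.14, 4.28], [0.01, 3], [-2.97, 2.97]. Speed limits (rad/s): [1.89, 1.89, 2.22, 3.14, 3.14, 3.14].

## Interface

Orientations are given as a unit quaternion [x, y, z, w].
In Python, from plant import monitor, viewer, finish_job, robot gives the robot as it stands. The module is installed in compiled form; this text tells all that it offers.
- The arm moves only by the tool step_arm, never from a script. Its argument "increments" is text: rows parted by semicolons, each of 4 numbers parted by spaces: the shift along the tool's x, y, z in m, then the turn about the tool's z in degrees. A call has exactly 8 rows; each row is the pose to reach, as a shift and turn from the pose commanded when the call began, along the tool's axes at that moment; what a row does not reach only later rows make up. A row lasts 1/10 s, in which the tool goes at most 50 mm and 8.59 degrees, less where a joint would pass 70% of its speed; a pose out of reach is approached as far as the arm can. A call with a gripper value outside its range is refused whole. "grip" is the opening, from 0 (shut) to 1 (fully open), set as the call begins (left out, the last holds). The fingers move at their own pace and stop on an object; "newtons" is the grip in N (left out, the last holds). Time passes only in rows, so rows that repeat a pose let the fingers close, or fill a call up. It gives the time, the measured TCP pose, the force, the opening and the grip force at its end, in the units of the state.
- monitor.sense(): the state, without advancing time (a new reading comes with each control period).
- viewer.get_image(name): name is "scene" or "top" or "wrist"; returns a dict with "color" (480x640x3 uint8, blue, green, red), "fx", "fy", "cx", "cy" (pixels), "cam_to_world" (4x4, takes a point from camera to world coordinates). Camera axes: x right, y up, looking along -z (the intrinsics and any distortion apply to the point x, -y, -z); pixel columns grow to the right and rows downward; lengths in m; the calibration is good to about 2 mm. A picture is of the moment at which its call begins. There is no depth.
- finish_job(): hands the job in; it is judged then, once.
Trained networks look in the newest picture that a camera, given by its name, has taken for a name from the list of things; names that differ only in an ending like _2 or _b are one class to them, and where a whole thing is asked for, a point or a joint stands for the part that bears it (a point fixed in the world has none). Each returns a list of dicts, best first, with "conf" (0 to 1); they miss things now and then, are a little off and sometimes report something else, mostly with a low value. They report only what shows in the picture. A call takes as long as a camera call.
- viewer.outline_of(camera, query): "mask" (480x640 bool, what is visible of it) and "point" ([column, row] as shares, 0 to 1, of the picture: columns of its width, rows of its height, amid what is visible of it).
- viewer.landmark_of(camera, query): "point" ([column, row] as shares, 0 to 1, of the picture: columns of its width, rows of its height: a listed point, or the origin of a listed thing).
The state is a dict: "t": time; "q": joint angles; "qd": joint speeds; "joint_torque": joint torques, N m; "tcp_pos": TCP position; "eef_rot": TCP orientation; "contact_force": force on the tool from outside, world axes, zero at the start; "moment": the same for the moment, N m; "grip_width": finger opening in m; "finger_force": force on a finger pad.
Only numpy, scipy, OpenCV 4.12 (cv2) and the standard library are available. Lean on these libraries where they do the work, as an engineer would, in place of code of your own. Each camera call takes 0.05 s, during which the arm holds its last target. There are 200 camera calls.

## Task

On this repair bench a torque wrench with a thick ribbed grip sits ready on the screw of one drive chassis. Swing its grip clockwise (seen from above) until the wrench clicks, that is, its joint gives way and the handle kinks, then stop at once without pushing it on to its far stop, back off so that the handle snaps straight again, and leave the screw tightened and the wrench where it is. Leave the thin bent hex key in the other chassis alone.

Things in the scene. Friction and masses are not known exactly. Their poses are not given: they have to be found in the camera images.
- wrench_screw (a point): Screw axis of the torque wrench, at handle height (72 mm above the bench), in an open aluminium drive chassis 130 x 150 x 30 mm (50 mm to the robot's side of the screw, 75 to either side). Wrench head: 17 mm radius, top at 81 mm; it stays on. Clockwise from above tightens: 17 to 29 degrees (hidden) of light drag (0.35 N m), then the screw is seated, turns no more and the force rises.
- wrench_grip (a point): Middle of the torque wrench's black ribbed grip: a level round bar 27 mm thick, 105 mm long, axis 72 mm above the bench, 150 mm from the screw axis (the wrench reaches 217 mm). It points from the screw roughly towards the robot and hangs free over the bench, nothing under or beside it. Its x axis runs along the handle away from the screw, z up.
- wrench_break (a joint): Kink of the wrench's break-over pivot, 35 mm from the screw axis: 0 rad straight, growing as the handle kinks clockwise, stop at 0.36. With the screw seated it clicks at about 10 N on the mid-grip and the push then falls, to under half at 32 mm. Over 0.07 rad (8 mm at the grip) it has clicked; 0.28 rad (32 mm) is too far. A spring straightens it to 0 when the push ends.
- key_end (a point): Free end of a thin (8 mm) bent steel hex key standing in the screw of the other, similar drive chassis: a bystander, not to be moved. Its level arm is 95 mm long, 80 mm above the bench, and points from its screw roughly towards the robot.

How it is judged:
By the outcome, as a careful person would: the job done as asked, in the order asked, and still so for the second after the job is handed in, with the robot touching nothing.
It also fails if it takes over 48 s, if anything falls off the work surface, if the arm or the gripper's body presses on something with over 40 N, if the wrist force passes 120 N, or if a joint passes its speed limit or range.

## Working session

There is one attempt and no reset: what is moved stays moved. The work goes in short steps, Python scripts to look and compute and a tool call to move; the robot and the scene stay as the last step left them, time stands still between calls to the robot, and variables do not carry over. Pictures are saved under pics/ and viewed, at most 10 in all, crops included, and the job is handed in when it is done.

Besides the shell and the picture viewer there is one more tool, called as name(argument=value, ...) on one line, values as JSON. step_arm: Moves the arm, as the interface text tells. Its arguments: {"type":"object","properties":{"increments":{"type":"string"},"grip":{"type":"number"},"newtons":{"type":"number"}},"required":["increments"]}

```bash
mkdir -p pics; cat > h.py <<'E'
import numpy as np, cv2
from plant import monitor, viewer, finish_job, robot
def ray(im,p):
    u,v=p[0]*640,p[1]*480
    d=np.array([(u-im['cx'])/im['fx'],-(v-im['cy'])/im['fy'],-1.])
    T=np.array(im['cam_to_world']); return T[:3,3],T[:3,:3]@d
def at_z(im,p,z):
    o,d=ray(im,p); return o+d*(z-o[2])/d[2]
E
python3 - <<'E'
from h import *
print(monitor.sense(), robot.nose_length)
for c in ["top","scene"]:
    im=viewer.get_image(c); cv2.imwrite(f"pics/{c}0.png",im['color']); print(c,[k for k in im], im['fx'])
    for q,z in [("wrench_screw",.072),("wrench_grip",.072),("key_end",.08)]:
        for r in viewer.landmark_of(c,q)[:3]: print(q,round(r['conf'],2),np.array(r['point'])*[640,480],at_z(im,r['point'],z).round(4))
E
```

```text
{'t': 0.0, 'q': array([ 1.15620492e+00,  1.16477213e-01,  1.44224762e+00, -1.59258420e-05,
        1.58399777e+00, -3.78046564e-02]), 'qd': array([ 0.000565  , -0.00029624, -0.00093755, -0.00096436,  0.00027091,
       -0.00195906]), 'joint_torque': array([-2.13703170e-03, -7.21283484e+01, -6.22628903e+01,  7.79781584e-02,
        2.38811265e-02, -1.04287137e-04]), 'tcp_pos': array([0.2482962 , 0.62747298, 0.22892204]), 'eef_rot': array([ 1.87281010e-01,  9.82306217e-01, -5.52369101e-04, -1.18949878e-04]), 'contact_force': array([ 0.22824356, -0.09548577,  0.57603191]), 'moment': array([ 0.01053931, -0.05550203,  0.00966733]), 'finger_force': 0.0, 'grip_width': 0.09298332749613769} 0.011
top ['color', 'fx', 'fy', 'cx', 'cy', 'cam_to_world'] 444.98909553181
wrench_screw 0.59 [420.928 203.808] [ 0.6498 -0.183   0.072 ]
wrench_grip 0.61 [449.088 287.52 ] [ 0.4977 -0.2255  0.072 ]
key_end 0.64 [251.52  255.312] [0.5597 0.123  0.08  ]
scene ['color', 'fx', 'fy', 'cx', 'cy', 'cam_to_world'] 534.0306841675465
wrench_grip 0.94 [150.912 393.12 ] [ 0.5077 -0.2343  0.072 ]
key_end 0.93 [353.408 221.712] [0.5577 0.123  0.08  ]
```

View pics/top0.png

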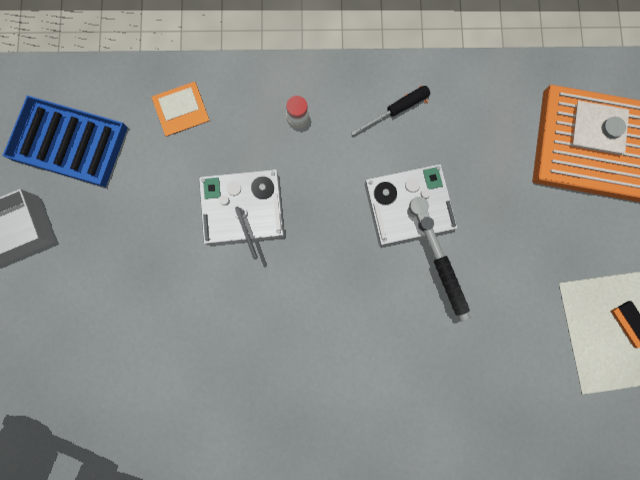

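View pics/scene0.png

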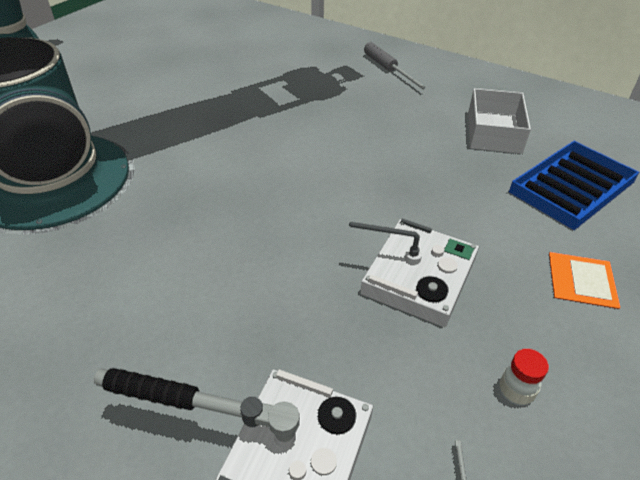

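```bash
cat >> h.py <<'E'
from scipy.spatial.transform import Rotation as R
def plan(target,xang):
    s=monitor.sense(); r=R.from_quat(s['eef_rot']).as_matrix()
    a=np.degrees(np.arctan2(r[1,0],r[0,0]))
    d=r.T@(np.array(target)-s['tcp_pos'])
    print('t',s['t'],'tcp',s['tcp_pos'].round(4),'xang',a.round(2),'shift',d.round(4),'turn',((a-xang+180)%360-180).round(2),'F',s['contact_force'].round(2))
def axisfit(cam,z=.072,S=None,q="wrench_grip"):
    im=viewer.get_image(cam); o=viewer.outline_of(cam,q)
    l=viewer.landmark_of(cam,q)
    if l: print('grip',l[0]['conf'],at_z(im,l[0]['point'],z).round(4))
    l=viewer.landmark_of(cam,"wrench_screw")
    if l: print('screw',l[0]['conf'],at_z(im,l[0]['point'],z).round(4))
    if o:
        m=o[0]['mask']; print('mask',o[0]['conf'],m.sum())
        v,u=np.nonzero(m); P=np.array([at_z(im,((a+.5)/640,(b+.5)/480),z)[:2] for a,b in zip(u,v)])
        c=P.mean(0); w=np.linalg.svd(P-c,full_matrices=False)[2][0]; w=w*(-np.sign(w[0])); pr=(P-c)@w
        print('centroid',c.round(4),'ang',np.degrees(np.arctan2(w[1],w[0]))%360,'extent',pr.min(),pr.max())
    return im,o
E
python3 - <<'E'
from h import *
for c in ["top","scene"]: axisfit(c)
plan([.515,-.275,.2],107)
E
```

```text
grip 0.71 [ 0.4985 -0.2233  0.072 ]
screw 0.94 [ 0.6538 -0.1788  0.072 ]
mask 0.73 1461
centroid [ 0.5251 -0.2211] ang 199.64031531167132 extent -0.10291309917685504 0.09109751142855879
grip 0.85 [ 0.505  -0.2322  0.072 ]
screw 0.64 [ 0.645  -0.1758  0.072 ]
mask 0.71 3855
centroid [ 0.5311 -0.2211] ang 199.7553118223327 extent -0.09961651892428416 0.0973745268951559
t 0.8 tcp [0.2484 0.6277 0.2296] xang 158.41 shift [-0.58   -0.7412  0.0297] turn 51.41 F [ 0.44 -0.19 -0.3 ]
```

step_arm(increments="-0.03 -0.038 0.002 0; -0.06 -0.076 0.004 0; -0.09 -0.115 0.006 0; -0.12 -0.153 0.008 0; -0.15 -0.19 0.01 0; -0.18 -0.23 0.012 0; -0.21 -0.268 0.013 0; -0.24 -0.306 0.015 0", grip=0, newtons=40)

```text
t: 1.6
tcp_pos: [0.3589, 0.2531, 0.2149]
eef_rot: [0.187, 0.982, 0.0, 0.0]
contact_force: [0.9, 0.1, -0.0]
grip_width: 0.0335
finger_force: 0.0
```

step_arm(increments="-0.03 -0.038 0.002 0; -0.06 -0.076 0.004 0; -0.09 -0.115 0.006 0; -0.12 -0.153 0.008 0; -0.15 -0.19 0.01 0; -0.18 -0.23 0.012 0; -0.21 -0.268 0.013 0; -0.24 -0.306 0.015 0")

```text
t: 2.4
tcp_pos: [0.4696, -0.1203, 0.2]
eef_rot: [0.188, 0.982, -0.0, 0.001]
contact_force: [0.7, 1.1, 0.1]
grip_width: 0.0005
finger_force: 0.0
```

```bash
python3 - <<'E'
from h import *
plan([.515,-.275,.2],109)
E
```

```text
t 2.4 tcp [ 0.4696 -0.1203  0.2   ] xang 158.39 shift [-9.910e-02 -1.271e-01  1.000e-04] turn 49.39 F [0.73 1.06 0.05]
```

step_arm(increments="-0.015 -0.02 0 7; -0.03 -0.04 0 14; -0.045 -0.06 0 21; -0.06 -0.08 0 28; -0.075 -0.1 0 35; -0.09 -0.115 0 42; -0.1 -0.127 0 49.4; -0.1 -0.127 0 49.4")

```text
t: 3.2
tcp_pos: [0.5159, -0.2742, 0.1993]
eef_rot: [0.582, 0.813, -0.0, -0.0]
contact_force: [-0.0, -0.1, 0.3]
grip_width: 0.0003
finger_force: 0.0
```

```bash
python3 - <<'E'
from h import *
im,o=axisfit("wrist")
axisfit("top")
c=im['color'].copy()
if o: c[o[0]['mask']]=c[o[0]['mask']]//2+np.array([0,100,0],np.uint8)
cv2.imwrite("pics/w1.png",c)
plan([.515,-.275,.066],109)
E
```

```text
grip 0.57 [ 0.5069 -0.2284  0.072 ]
screw 0.87 [ 0.6471 -0.1766  0.072 ]
mask 0.98 7877
centroid [ 0.5311 -0.2192] ang 199.64788831756516 extent -0.10678552717296026 0.09414814020446916
grip 0.72 [ 0.4982 -0.2217  0.072 ]
screw 0.59 [ 0.6512 -0.1772  0.072 ]
mask 0.94 1370
centroid [ 0.5249 -0.2214] ang 199.67751449339934 extent -0.10425622001697918 0.09047029814473288
t 3.6 tcp [ 0.5158 -0.2724  0.1999] xang 109.1 shift [-0.0021 -0.0016  0.1339] turn 0.1 F [-0.51 -0.1  -0.94]
```

View pics/w1.png

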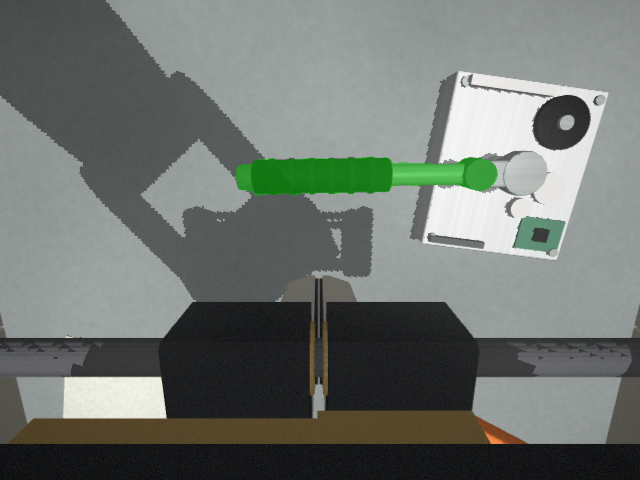

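step_arm(increments="0 0.003 0.03 -0.5; 0 0.006 0.06 -0.5; 0 0.006 0.09 -0.5; 0 0.006 0.115 -0.5; 0 0.006 0.13 -0.5; 0 0.006 0.135 -0.5; 0 0.006 0.135 -0.5; 0 0.006 0.135 -0.5")

```text
t: 4.4
tcp_pos: [0.522, -0.2712, 0.066]
eef_rot: [0.577, 0.817, 0.0, 0.001]
contact_force: [0.2, 0.7, -0.6]
grip_width: 0.0001
finger_force: 0.0
```

step_arm(increments="0.003 0 0 0; 0.006 0 0 0; 0.009 0 0 0; 0.012 0 0 0; 0.015 0 0 0; 0.018 0 0 0; 0.02 0 0 0; 0.02 0 0 0")

```text
t: 5.2
tcp_pos: [0.5147, -0.2519, 0.0647]
eef_rot: [0.577, 0.817, -0.0, -0.0]
contact_force: [-0.6, 0.1, 0.1]
grip_width: 0.0003
finger_force: 0.0
```

step_arm(increments="0.003 0 0 0; 0.008 0 0 2; 0.013 -0.001 0 4; 0.018 -0.001 0 6; 0.024 -0.001 0 8; 0.029 -0.001 0 10; 0.034 -0.001 0 12; 0.034 -0.001 0 12")

```text
t: 6.0
tcp_pos: [0.5023, -0.2201, 0.0647]
eef_rot: [0.659, 0.752, -0.0, 0.0]
contact_force: [0.0, -0.4, -0.0]
grip_width: 0.0005
finger_force: 0.0
```

```bash
python3 - <<'E'
from h import *
im,o=axisfit("wrist")
plan([.515,-.275,.066],109)
E
```

```text
grip 0.94 [ 0.4982 -0.1989  0.072 ]
mask 0.72 25274
centroid [ 0.5273 -0.1949] ang 187.88991252875525 extent -0.10848779945632735 0.0988092833846989
t 6.2 tcp [ 0.5025 -0.2205  0.0646] xang 97.56 shift [-0.0557  0.0052 -0.0014] turn -11.44 F [-0.43 -0.18  0.73]
```

step_arm(increments="0.001 0 0 0.5; 0.003 0 0 1; 0.004 0 0 1.5; 0.005 0 0 2; 0.0065 0 0 2.5; 0.008 0 0 3; 0.009 0 0 3.5; 0.0105 0 0 4")

```text
t: 7.0
tcp_pos: [0.5011, -0.2099, 0.0647]
eef_rot: [0.685, 0.728, -0.0, 0.0]
contact_force: [-1.5, -2.7, -0.3]
grip_width: 0.0005
finger_force: 1.2
```

step_arm(increments="0.0007 0 0 0.25; 0.0013 0 0 0.5; 0.002 0 0 0.75; 0.0026 0 0 1; 0.0033 0 0 1.25; 0.004 0 0 1.5; 0.0046 0 0 1.75; 0.0052 0 0 2")

```text
t: 7.8
tcp_pos: [0.5008, -0.2048, 0.0646]
eef_rot: [0.698, 0.716, -0.0, -0.0]
contact_force: [-1.2, -2.2, 0.0]
grip_width: 0.0003
finger_force: 1.2
```

step_arm(increments="0.0007 0 0 0.25; 0.0013 0 0 0.5; 0.002 0 0 0.75; 0.0026 0 0 1; 0.0033 0 0 1.25; 0.004 0 0 1.5; 0.0046 0 0 1.75; 0.0052 0 0 2")

```text
t: 8.6
tcp_pos: [0.5006, -0.1996, 0.0647]
eef_rot: [0.71, 0.704, -0.0, 0.0]
contact_force: [-1.4, -2.6, 0.1]
grip_width: 0.0005
finger_force: 1.2
```

step_arm(increments="0.0007 0 0 0.25; 0.0013 0 0 0.5; 0.002 0 0 0.75; 0.0026 0 0 1; 0.0033 0 0 1.25; 0.004 0 0 1.5; 0.0046 0 0 1.75; 0.0052 0 0 2")

```text
t: 9.4
tcp_pos: [0.5001, -0.1953, 0.0646]
eef_rot: [0.722, 0.691, -0.001, 0.0]
contact_force: [-8.1, -10.2, 0.1]
grip_width: 0.0004
finger_force: 5.4
```

step_arm(increments="0.0005 0 0 0.25; 0.001 -0.0005 0 0.5; 0.0015 -0.0005 0 0.75; 0.002 -0.001 0 1; 0.0025 -0.001 0 1.25; 0.003 -0.001 0 1.5; 0.0035 -0.001 0 1.75; 0.004 -0.001 0 2")

```text
t: 10.2
tcp_pos: [0.4994, -0.1911, 0.0646]
eef_rot: [0.734, 0.679, -0.001, 0.0]
contact_force: [-6.9, -9.8, 0.4]
grip_width: 0.0006
finger_force: 4.9
```

```bash
python3 - <<'E'
from h import *
im,o=axisfit("wrist")
cv2.imwrite("pics/w2.png",im['color'])
plan([.515,-.275,.066],109)
E
```

```text
grip 0.8 [ 0.4977 -0.1686  0.072 ]
mask 0.68 25729
centroid [ 0.5261 -0.1716] ang 175.71462180726297 extent -0.10862237246665124 0.09896271866991653
t 10.4 tcp [ 0.4994 -0.1911  0.0646] xang 85.49 shift [-0.0825  0.0221 -0.0013] turn -23.51 F [-6.16 -9.93  0.08]
```

View pics/w2.png

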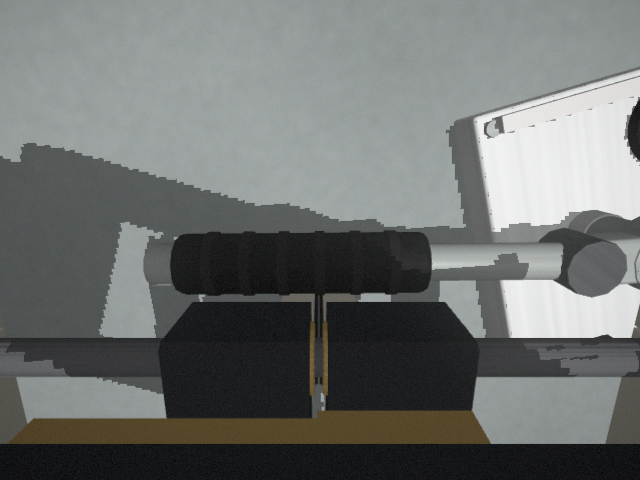

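step_arm(increments="0.0005 0 0 0.25; 0.001 -0.0005 0 0.5; 0.0015 -0.0005 0 0.75; 0.002 -0.001 0 1; 0.0025 -0.001 0 1.25; 0.003 -0.001 0 1.5; 0.0035 -0.001 0 1.75; 0.004 -0.001 0 2")

```text
t: 11.2
tcp_pos: [0.4989, -0.1869, 0.0647]
eef_rot: [0.746, 0.666, -0.001, 0.0]
contact_force: [-4.5, -8.6, -0.2]
grip_width: 0.0006
finger_force: 4.5
```

```bash
python3 - <<'E'
from h import *
axisfit("wrist");axisfit("top")
im=viewer.get_image("top")['color'][160:330,370:500]
cv2.imwrite("pics/t2.png",cv2.resize(im,None,fx=4,fy=3.5,interpolation=cv2.INTER_CUBIC) if 0 else cv2.resize(im,None,fx=3.5,fy=3.5,interpolation=cv2.INTER_CUBIC))
plan([.515,-.275,.066],109)
E
```

```text
grip 0.64 [ 0.4978 -0.1654  0.072 ]
mask 0.8 25485
centroid [ 0.5262 -0.1683] ang 173.57633857004953 extent -0.10853445279104763 0.09861956279461392
grip 0.67 [ 0.4875 -0.1653  0.072 ]
screw 0.56 [ 0.6502 -0.1792  0.072 ]
mask 0.78 774
centroid [ 0.5483 -0.1692] ang 170.07550262775192 extent -0.07424950330492561 0.09674587064191124
t 11.65 tcp [ 0.4989 -0.1869  0.0647] xang 83.49 shift [-0.0857  0.026  -0.0012] turn -25.51 F [-4.72 -8.68  0.33]
```

View pics/t2.png

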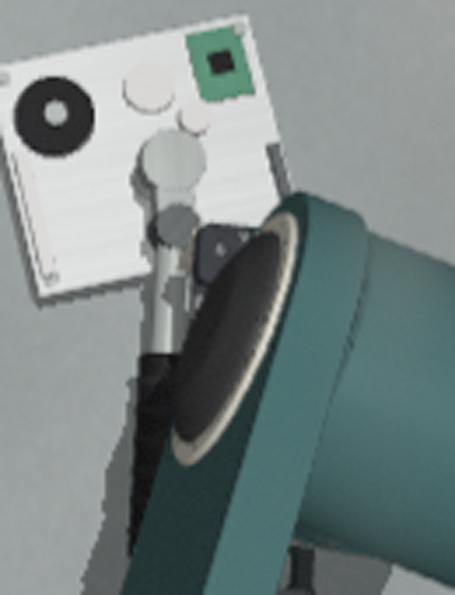

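step_arm(increments="0.0005 0 0 0.25; 0.001 -0.0005 0 0.5; 0.0015 -0.0005 0 0.75; 0.002 -0.0005 0 1; 0.0025 -0.001 0 1.25; 0.003 -0.001 0 1.5; 0.0035 -0.001 0 1.75; 0.0035 -0.001 0 1.75")

```text
t: 12.45
tcp_pos: [0.4986, -0.1832, 0.0647]
eef_rot: [0.756, 0.654, -0.0, 0.001]
contact_force: [-2.2, -8.6, -0.4]
grip_width: 0.0004
finger_force: 4.0
```

```bash
python3 - <<'E'
from h import *
axisfit("wrist")
E
```

```text
grip 0.74 [ 0.4982 -0.1606  0.072 ]
mask 0.67 25667
centroid [ 0.5267 -0.1656] ang 171.65698510715407 extent -0.10866269940318264 0.09887281996385097
```

step_arm(increments="-0.003 0 0 0; -0.007 0 0 0; -0.011 0 0 0; -0.015 0 0 0; -0.02 0 0 0; -0.027 0 0 0; -0.035 0 0 0; -0.045 0 0 0")

```text
t: 13.45
tcp_pos: [0.492, -0.2277, 0.0646]
eef_rot: [0.756, 0.655, 0.0, -0.0]
contact_force: [-0.3, 0.9, -0.6]
grip_width: 0.0005
finger_force: 0.0
```

```bash
python3 - <<'E'
from h import *
axisfit("wrist")
plan([.515,-.275,.066],109)
E
```

```text
grip 0.65 [ 0.4973 -0.1778  0.072 ]
mask 0.86 28236
centroid [ 0.5261 -0.1777] ang 180.0651330178002 extent -0.10307487708407281 0.0992370823759419
t 13.65 tcp [ 0.492  -0.2275  0.0646] xang 81.72 shift [-0.0437  0.0296 -0.0015] turn -27.28 F [-0.29  0.07  0.2 ]
```

step_arm(increments="-0.02 0 0 0; -0.03 0 -0.02 0; -0.04 0 -0.05 0; -0.05 0 -0.08 0; -0.06 0 -0.11 0; -0.06 0 -0.13 0; -0.06 0 -0.14 0; -0.06 0 -0.14 0")

```text
t: 14.45
tcp_pos: [0.4839, -0.2866, 0.2056]
eef_rot: [0.756, 0.655, 0.0, 0.001]
contact_force: [0.6, 0.0, -0.2]
grip_width: 0.0004
finger_force: 0.0
```

```bash
python3 - <<'E'
from h import *
axisfit("wrist")
im=viewer.get_image("wrist")['color']
cv2.imwrite("pics/w3.png",im)
plan([.515,-.275,.066],109)
E
```

```text
grip 0.72 [ 0.498  -0.1767  0.072 ]
screw 0.85 [ 0.6458 -0.1772  0.072 ]
mask 0.61 9078
centroid [ 0.5256 -0.178 ] ang 180.26230175374315 extent -0.10394376192079743 0.09595931165760163
t 14.7 tcp [ 0.4833 -0.2863  0.2034] xang 81.77 shift [0.0156 0.03   0.1373] turn -27.23 F [-0.1  -0.07 -0.11]
```

View pics/w3.png

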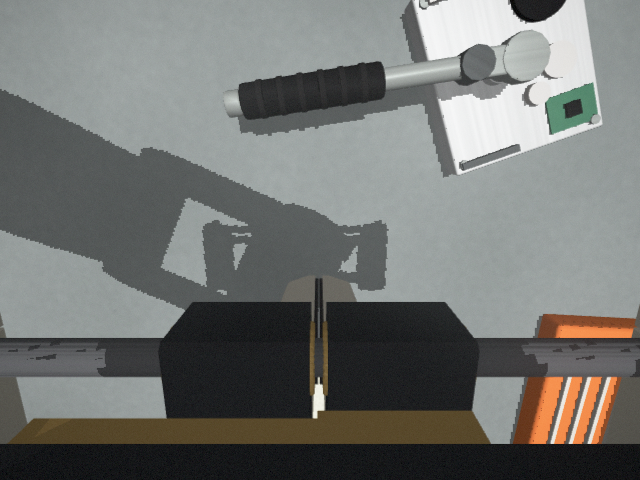

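The wrench is straight again: grip at (312,90), pivot at (478,62) and head at (526,56) lie on one line. The head is still on the screw and the gripper is clear.

```bash
python3 -c "
from h import *
print(finish_job())"
```

```text
the job is handed in; nothing more can be done
None
```

The wrench was swung about 20° clockwise until the screw seated, clicked at about 10 N with an estimated 0.15 rad kink (well short of the far stop), and snapped straight when I backed off; the wrench stayed on the tightened screw, the hex key was never approached, and the job was handed in at about 15 s.

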